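# Offer up the right lid to the jamb hinge and hold it for the pin

### The job

Three lids lie on the bench, alike but for the length of their brass hinge knuckle: take by its pull rail the one whose knuckle fills the gap between the two fixed knuckles on the jamb block (the short one is too loose, the long one does not go in). Bring it in from above, board on the side away from the block, so that the pin holes of all three knuckles line up, and finish while still gripping the lid and holding it level and still there, ready for the pin. Leave the other two lids, the tin, the pin block and the hammer where they are.

Things in the scene. Friction and masses are not known exactly. Their poses are not given: they have to be found in the camera images.
- lid_short: Loose green wooden lid, short brass knuckle: 20 mm along y; 0.2 to 0.35 kg. Origin on underside, centred below the pull rail; x to the knuckle, y along rail and hinge axis, z up. Board x -45..40, y +-40, z 6..14 mm; pale wood pull rail x +-7, y +-30, z 14..56; knuckle tube OD 20, bore 11, axis at x 60, z 10; brass tongue as wide as the knuckle joins it to the board. Lies level on the bench, z = 0.
- lid_mid: Loose green wooden lid, middle-sized brass knuckle: 30 mm along y; 0.2 to 0.35 kg. Origin on underside, centred below the pull rail; x to the knuckle, y along rail and hinge axis, z up. Board x -45..40, y +-40, z 6..14 mm; pale wood pull rail x +-7, y +-30, z 14..56; knuckle tube OD 20, bore 11, axis at x 60, z 10; brass tongue as wide as the knuckle joins it to the board. Lies level on the bench, z = 0.
- lid_long: Loose green wooden lid, long brass knuckle: 40 mm along y; 0.2 to 0.35 kg. Origin on underside, centred below the pull rail; x to the knuckle, y along rail and hinge axis, z up. Board x -45..40, y +-40, z 6..14 mm; pale wood pull rail x +-7, y +-30, z 14..56; knuckle tube OD 20, bore 11, axis at x 60, z 10; brass tongue as wide as the knuckle joins it to the board. Lies level on the bench, z = 0.
- lid_mid_bore (a point): Centre of the bore of lid_mid's knuckle, on the hinge axis, midway along the knuckle; axes as the lid's.
- jamb: Green wooden block fixed to the bench. Origin at bench level below the middle of the hinge axis; y along that axis, x into the block. Block x 14..78, y +-60, z 0..71 mm; brass leaf on it up to z 77; foot x -12..14, z 0..57. Two brass knuckles (OD 20, bore 11) at y 17.5..37.5 and -37.5..-17.5, axis z 75. The 35 mm gap between them is open above and to -x.
- jamb_axis (a point): Mid-gap on the jamb's hinge axis, 75 mm above the bench; axes as the jamb's. The right lid's bore centre belongs here, lid x and y along jamb x and y. A rigid steel V seat below centres a 20 mm knuckle on the axis when lowered home; it carries only the knuckle, so an unheld lid tips down.
- tin: Loose dark steel tin, 76 mm diameter, 80 mm high, tool handles in it up to 155 mm. Origin at the centre of the underside. Leave alone.
- pin_block: Loose pale wooden block 50 x 50 x 30 mm with the steel hinge pin (6 mm) standing in it, 70 mm high in all. Origin at the centre of the underside. Leave alone.
- hammer: Hammer lying on the bench, 240 mm long, x along the handle. Leave alone.
Mind the look-alikes: they are no part of the job. What is shaped like the lid_mid but blue or turquoise is not meant.

How it is judged (in metres and radians):
On the way:
1. the lid with the 30 mm knuckle is lifted clear of the bench in the gripper (height (world z) of lid_mid above 0.03 m and contact force between the fingers and lid_mid above 1 N), for 0.2 s.
At the end, for the whole second after the job is handed in: 30 mm knuckle bore within 2.5 mm of the jamb hinge axis in x and z, within 3.5 mm of mid-gap along it, axes within 0.08 rad, board on the open side and level within 0.2 rad, lid still and gripped with over 2 N (x of lid_mid_bore in the frame of jamb_axis between -0.0025 and 0.0025 m and z of lid_mid_bore in the frame of jamb_axis between -0.0025 and 0.0025 m and y of lid_mid_bore in the frame of jamb_axis between -0.0035 and 0.0035 m and angle between the y axis of lid_mid and the y axis of jamb, either way round below 0.08 rad and x of lid_mid in the frame of jamb below -0.04 m and angle between lid_mid's own z axis and vertical below 0.2 rad and contact force between the fingers and lid_mid above 2 N and linear speed of lid_mid below 0.02 m/s); the arm keeps its last pose, push and grip.
It fails at once if lid_short is moved by more than 25 mm (distance of lid_short from where it was at the start of the episode above 0.025 m).
It fails at once if lid_long is moved by more than 25 mm (distance of lid_long from where it was at the start of the episode above 0.025 m).
It fails at once if tin is moved by more than 25 mm (distance of tin from where it was at the start of the episode above 0.025 m).
It fails at once if pin_block is moved by more than 25 mm (distance of pin_block from where it was at the start of the episode above 0.025 m).
It fails at once if hammer is moved by more than 25 mm (distance of hammer from where it was at the start of the episode above 0.025 m).
It also fails if it takes over 40 s, if anything falls off the work surface, if the arm or the gripper's body presses on something with over 40 N, if the wrist force passes 120 N, or if a joint passes its speed limit or range.

### The arm

A 6-joint arm with a two-finger parallel gripper is mounted at the origin on the work surface. World frame = base frame: x ahead of the robot, y to its left, z up, the work surface at z = 0. Lengths are in m, angles in degrees, forces in N, time in s.
With the tool pointing down it reaches from about 0.25 to 0.725 m from the base axis. Payload 9.7 kg.
Tool frame: the origin (TCP) lies at the very end of the fingers, on their centre line; the grasp point (between the pads) lies 19 mm behind it (bot.hold_point_z is the distance from the TCP to the grasp point, in m); z points along the fingers, y is the line along which they close (so a half turn about z gives the same grasp; the last joint's range is limited). The gripper opens to 85 mm and grips with 20 to 120 N. Pads are 22 mm wide; open, the fingers measure 114 mm over their backs; the gripper's body (76 mm by 85 mm) begins 54 mm behind the grasp point. The pads swing forward as they close: fully open they stand 13 mm farther back than shut.
Start: joints at [-65.26, 4.979, 10.078, 95.1, 0, 90], TCP at [0.23, -0.5, 0.231] pointing down, gripper open.
Joint ranges: [-179.16, 179.16], [-48.56, 103.87], [-65.8, 70.77], [-126.05, 130.52], [-82.76, 87.17], [-180, 180]. Speed limits (degrees/s): [127.2, 127.2, 147.25, 180, 180, 180].

### API

Orientations are given as [roll, pitch, yaw] about the fixed x, y, z axes, in that order (R = Rz(yaw) Ry(pitch) Rx(roll)).
In Python, from workcell import bot gives the robot as it stands.
- The arm moves only by the tool play_rows, never from a script. Its argument "targets" is a list of rows, each an object with "grip": the closure in counts, from 0 (fully open) to 255 (shut); "linear": the shift along the world's x, y, z in cm, a list of three; "delta_rot": the turn, a rotation vector about the world's x, y, z in rad, a list of three. A call has 1 to 10 rows; each row is the pose to reach, as a shift and turn from the pose commanded when the call began; what a row does not reach only later rows make up. A row lasts 1/10 s, in which the tool goes at most 50 mm and 8.59 degrees, less where a joint would pass 70% of its speed; a pose out of reach is approached as far as the arm can. A call with a gripper value outside its range is refused whole. The fingers move at their own pace and stop on an object; "force" is the grip in N (left out, the last holds). Time passes only in rows, so rows that repeat a pose let the fingers close. It gives the time, the measured TCP pose, the force, the opening and the grip force at its end, in the units of the state.
- bot.get_obs(): the state, without advancing time (a new reading comes with each control period).
- bot.camera(name): name is "scene" or "top"; returns a dict with "color" (400x640x3 uint8, red, green, blue), "range_z" (400x640 float32, m along the optical axis (not along the pixel's ray), 0 where there is no reading), "fov_y" (degrees; the focal length in pixels is half the picture's height over the tangent of half this angle, whatever the lens; pixels are square), "cx", "cy" (the principal point, pixels), "dist_coeffs" ([k1, k2, p1, p2, k3] as OpenCV has them; the pictures are not rectified), "world_to_cam" (4x4, takes a point from world to camera coordinates). Camera axes: x right, y up, looking along -z (the intrinsics and any distortion apply to the point x, -y, -z); pixel columns grow to the right and rows downward; lengths in m; the calibration is good to about 2 mm. A picture is of the moment at which its call begins.
- bot.job_done(): hands the job in; it is judged then, once.
Trained networks look in a picture, given as the dict that the camera call returned (one of the last four; its "shot" number tells which), for a name from the list of things; names that differ only in an ending like _2 or _b are one class to them, and where a whole thing is asked for, a point or a joint stands for the part that bears it (a point fixed in the world has none). Each returns a list of dicts, best first, with "conf" (0 to 1); they miss things now and then, are a little off and sometimes report something else, mostly with a low value. They report only what shows in the picture. A call takes as long as a camera call. They do not tell look-alikes from the thing itself.
- bot.search_frame(picture, target): "box" ([left, top, right, bottom] in pixels, round what is visible of it).
- bot.trace(picture, target): "pixels" (400x640 bool, what is visible of it) and "box" ([left, top, right, bottom] in pixels, round what is visible of it).
- bot.pinpoint(picture, target): "pixel" ([column, row] in pixels: a listed point, or the origin of a listed thing).
The state is a dict: "time": time; "q": joint angles; "qd": joint speeds; "joint_efforts": joint torques, N m; "ee_pos": TCP position; "tcp_rot": TCP orientation; "wrist_force": force on the tool from outside, world axes, zero at the start; "torque": the same for the moment, N m; "opening": finger opening in m; "grasp_force": force on a finger pad.
Only numpy, scipy, OpenCV 4.12 (cv2) and the standard library are available. Lean on these libraries where they do the work, as an engineer would, in place of code of your own. Each camera call takes 0.05 s, during which the arm holds its last target. There are 200 camera calls.

## Working session

There is one attempt and no reset: what is moved stays moved. The work goes in short steps, Python scripts to look and compute and a tool call to move; the robot and the scene stay as the last step left them, time stands still between calls to the robot, and variables do not carry over. Pictures are saved under pics/ and viewed, at most 10 in all, crops included, and the job is handed in when it is done.

Besides the shell and the picture viewer there is one more tool, called after "Request:" by a JSON object that holds its "op" and its "data", one argument or row to a line. play_rows: Moves the arm, as the interface text tells. Its arguments: {"type":"object","properties":{"targets":{"type":"array","items":{"type":"object","properties":{"grip":{"type":"number"},"linear":{"type":"array","items":{"type":"number"}},"delta_rot":{"type":"array","items":{"type":"number"}}}}},"force":{"type":"number"}},"required":["targets"]}

```bash
mkdir -p pics; cat > h.py <<'E'
import numpy as np, cv2
from workcell import bot
def K(p):
    f=200/np.tan(np.radians(p["fov_y"])/2)
    return np.array([[f,0,p["cx"]],[0,f,p["cy"]],[0,0,1.]])
def world(p,px,d):
    """pixels Nx2 with depth d -> world"""
    px=np.asarray(px,float).reshape(-1,1,2)
    n=cv2.undistortPoints(px,K(p),np.array(p["dist_coeffs"],float)).reshape(-1,2)
    d=np.asarray(d,float).reshape(-1,1)
    c=np.c_[n[:,:1]*d,-n[:,1:]*d,-d,np.ones_like(d)]
    return (c@np.linalg.inv(np.array(p["world_to_cam"])).T)[:,:3]
def atz(p,px,z):
    a=world(p,px,np.full(len(np.reshape(px,(-1,2))),.1));b=world(p,px,np.full(len(a),1.))
    return a+(b-a)*((z-a[:,2])/(b[:,2]-a[:,2]))[:,None]
def cloud(p):
    v,u=np.nonzero(p["range_z"]>0)
    return world(p,np.c_[u,v],p["range_z"][v,u]),u,v
def proj(p,X):
    X=np.asarray(X,float).reshape(-1,3);c=(np.c_[X,np.ones(len(X))]@np.array(p["world_to_cam"]).T)[:,:3]*[1,-1,-1]
    return cv2.projectPoints(c,np.zeros(3),np.zeros(3),K(p),np.array(p["dist_coeffs"],float))[0].reshape(-1,2)
E
python3 - <<'E'
from h import *
print(bot.hold_point_z, bot.get_obs()["time"])
for n in("scene","top"):
    p=bot.camera(n); cv2.imwrite(f"pics/{n}0.png",p["color"][...,::-1])
    print(n,np.round(p["world_to_cam"],3).tolist(),p["fov_y"])
    for t in("lid_short","lid_mid","lid_long","jamb","tin","pin_block","hammer"):
        print(t,[(np.round(r["box"]).tolist(),round(r["conf"],2)) for r in bot.search_frame(p,t)])
    for t in("lid_mid_bore","jamb_axis","lid_mid","jamb"):
        print(t,[(np.round(r["pixel"],1).tolist(),round(r["conf"],2)) for r in bot.pinpoint(p,t)])
E
```

```text
0.0187 0.0
scene [[-0.348, 0.938, 0.012, 0.192], [-0.72, -0.276, 0.637, 0.357], [0.601, 0.213, 0.771, -1.612], [0.0, 0.0, 0.0, 1.0]] 54.69789250197863
lid_short [([321.0, 187.0, 348.0, 220.0], 0.67)]
lid_mid [([305.0, 150.0, 338.0, 177.0], 0.96), ([359.0, 208.0, 392.0, 236.0], 0.94), ([308.0, 284.0, 348.0, 322.0], 0.88), ([372.0, 175.0, 401.0, 203.0], 0.62)]
lid_long [([405.0, 217.0, 436.0, 248.0], 0.7)]
jamb [([220.0, 198.0, 269.0, 241.0], 0.69), ([406.0, 220.0, 441.0, 248.0], 0.48)]
tin [([191.0, 145.0, 218.0, 185.0], 0.96)]
pin_block [([295.0, 244.0, 315.0, 270.0], 0.89)]
hammer [([358.0, 265.0, 444.0, 311.0], 0.62)]
lid_mid_bore [([372.7, 232.8], 0.9), ([319.5, 316.9], 0.84), ([395.0, 178.8], 0.79), ([471.0, 198.7], 0.72), ([335.8, 162.1], 0.58)]
jamb_axis [([247.4, 206.8], 0.6)]
lid_mid [([371.1, 222.9], 0.8), ([452.1, 195.6], 0.64), ([328.8, 304.5], 0.63), ([386.2, 189.2], 0.59)]
jamb [([248.3, 219.1], 0.93), ([333.4, 201.9], 0.28)]
top [[-0.026, -1.0, -0.012, 0.031], [0.99, -0.028, 0.142, -0.564], [-0.142, -0.008, 0.99, -1.556], [0.0, 0.0, 0.0, 1.0]] 47.060790606131185
lid_sho
[... 175 characters left out ...]
6.0, 284.0, 241.0], 0.85), ([325.0, 256.0, 360.0, 285.0], 0.64), ([260.0, 250.0, 287.0, 288.0], 0.56), ([186.0, 276.0, 221.0, 297.0], 0.55), ([360.0, 157.0, 400.0, 192.0], 0.33)]
lid_long [([218.0, 205.0, 242.0, 237.0], 0.73)]
jamb [([362.0, 156.0, 401.0, 190.0], 0.95)]
tin []
pin_block [([310.0, 156.0, 324.0, 172.0], 0.76)]
hammer [([203.0, 154.0, 268.0, 184.0], 0.7)]
lid_mid_bore [([283.3, 118.1], 0.91), ([327.3, 281.5], 0.7), ([272.7, 204.4], 0.67), ([191.3, 280.1], 0.62), ([267.5, 283.0], 0.61)]
jamb_axis [([378.4, 179.3], 0.76), ([270.5, 222.6], 0.59)]
lid_mid [([274.5, 265.9], 0.98), ([340.4, 271.1], 0.86), ([203.0, 287.5], 0.85), ([270.7, 223.9], 0.83), ([283.7, 137.5], 0.75)]
jamb []
```

```bash
python3 - <<'E'
import cv2
a=cv2.imread("pics/top0.png");b=cv2.imread("pics/scene0.png")
cv2.imwrite("pics/topc.png",cv2.resize(a[105:305,160:420],(780,600),interpolation=cv2.INTER_CUBIC))
cv2.imwrite("pics/scenec.png",cv2.resize(b[130:340,180:490],(797,540),interpolation=cv2.INTER_CUBIC))
E
```

```text
(no output)
```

View pics/topc.png

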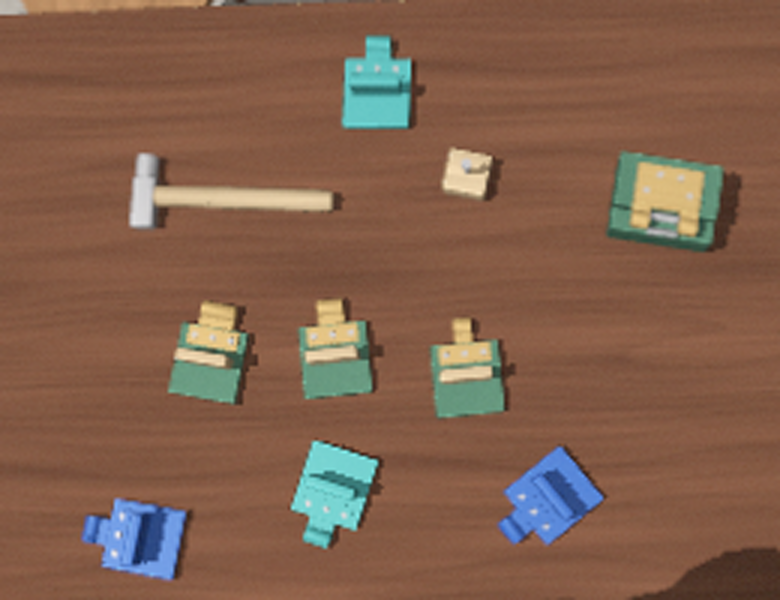

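View pics/scenec.png

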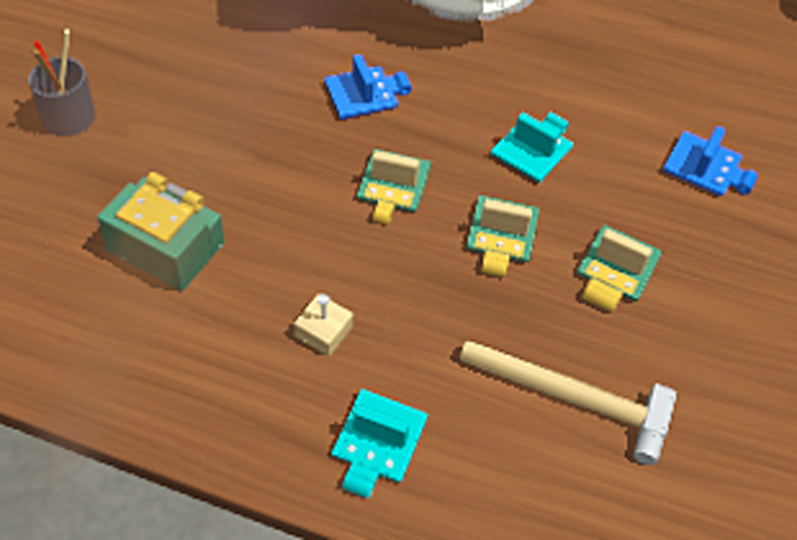

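In the top crop the three green lids are at full-picture (229,222) with the widest knuckle, (272,221) with the middle one and (316,228) with the narrowest. The blue and turquoise ones are look-alikes. The jamb is at (382,172), with its open side toward the robot. The lid at (272,221) is lid_mid. Next I'll fit the models to both pictures.

```bash
cat > fit.py <<'E'
from h import *
from scipy.optimize import minimize
from scipy.spatial import ConvexHull
S=6
def box(x0,x1,y0,y1,z0,z1):
    return np.array([[x,y,z] for x in(x0,x1) for y in(y0,y1) for z in(z0,z1)])/1e3
BF=[([0,1,3,2],(-1,0,0)),([4,5,7,6],(1,0,0)),([0,1,5,4],(0,-1,0)),([2,3,7,6],(0,1,0)),([0,2,6,4],(0,0,-1)),([1,3,7,5],(0,0,1))]
def bfaces(*a):
    b=box(*a); return [(b[i],np.array(n,float)) for i,n in BF]
def cyl(xc,zc,y0,y1,r=10,n=12):
    t=np.arange(n+1)*2*np.pi/n; P=lambda a,y:np.array([xc+r*np.cos(a),y,zc+r*np.sin(a)])/1e3
    f=[(np.array([P(t[i],y0),P(t[i+1],y0),P(t[i+1],y1),P(t[i],y1)]),np.array([np.cos((t[i]+t[i+1])/2),0,np.sin((t[i]+t[i+1])/2)])) for i in range(n)]
    return f+[(np.array([P(a,y) for a in t[:-1]]),np.array([0,s,0.])) for y,s in((y0,-1),(y1,1))]
def lid(k=30): # parts in painter order groups
    return [bfaces(-45,40,-40,40,6,14),bfaces(38,55,-k/2,k/2,8,12),cyl(60,10,-k/2,k/2),bfaces(-7,7,-30,30,14,56)]
def jamb(L=60):
    return [bfaces(14,78,-60,60,0,71),bfaces(-12,14,-60,60,0,57),bfaces(-7,7,-17,17,57,64),bfaces(5,L,-37.5,37.5,71,77),cyl(0,75,17.5,37.5),cyl(0,75,-37.5,-17.5)]
def render(p,parts,T,win):
    x0,y0,x1,y1=win; R=T[:3,:3]; cam=np.linalg.inv(np.array(p["world_to_cam"]))[:3,3]
    lab=np.zeros(((y1-y0)*S,(x1-x0)*S),np.uint8); fs=[]
    for k,part in enumerate(parts):
        for j,(P,n) in enumerate(part):
            W=P@R.T+T[:3,3]
            if (R@n)@(cam-W.mean(0))>0: fs.append((k,np.linalg.norm(cam-W.mean(0)),W))
    for i,(k,_,W) in enumerate(sorted(fs,key=lambda f:(f[0],-f[1]))):
        q=(proj(p,W)-[x0,y0]+.5)*S-.5
        cv2.fillPoly(lab,[np.round(q*16).astype(np.int32)],i+1,shift=4)
    return lab
def cov(lab):
    h,w=lab.shape
    return np.stack([(lab==i).reshape(h//S,S,w//S,S).mean((1,3)).ravel() for i in np.unique(lab)],1)
def pose(v,z=0.):
    c,s=np.cos(v[2]),np.sin(v[2]);T=np.eye(4);T[:2,:2]=[[c,-s],[s,c]];T[:3,3]=v[0],v[1],z;return T
def fit(p,mk,v0,Tf=pose,m=10,nx=3):
    T=Tf(v0); A=np.vstack([f[0] for g in mk(v0) for f in g])@T[:3,:3].T+T[:3,3]; q=proj(p,A)
    win=np.r_[np.floor(q.min(0)-m),np.ceil(q.max(0)+m)].astype(int)
    img=p["color"][win[1]:win[3],win[0]:win[2]].astype(float).reshape(-1,3)
    def cost(v):
        C=cov(render(p,mk(v),Tf(v),win)); r=img-C@np.linalg.lstsq(C,img,rcond=None)[0]
        return np.sqrt((np.clip(np.abs(r),0,60)**2).mean())
    best=None
    st=np.array([.006,.006,.08]+[8]*(len(v0)-3))
    v=np.array(v0,float)
    for sc in(1,.5,.3):
        sx=np.vstack([v,v+np.diag(st*sc)])-np.r_[st*sc*.25]
        o=minimize(cost,v,method="Nelder-Mead",options=dict(initial_simplex=sx,xatol=1e-5,fatol=1e-4,maxiter=250)); v=o.x
    return v,o.fun
E
cat > m1.py <<'E'
from fit import *
P={n:bot.camera(n) for n in("top","scene")}
t=P["top"]
g=atz(t,[[272,221]],.03)[0]; j=atz(t,[[378.4,179.3]],.075)[0]; print(g,j)
for nm,mk,v0 in(("mid",lambda v:lid(),[g[0],g[1],.06]),("jamb",lambda v:jamb(v[3]),[j[0],j[1],-.12,60])):
    for n,p in P.items():
        v,c=fit(p,mk,v0); print(nm,n,np.round(v[:2]*1e3,1),"yaw",np.round(np.degrees(v[2]),2),v[3:],round(c,2))
X,u,v=cloud(t)
for nm,c,zr in(("railtop",g,(.045,.065)),("jambtop",j,(.066,.09))):
    m=(np.hypot(*(X[:,:2]-c[:2]).T)<.06)&(X[:,2]>zr[0])&(X[:,2]<zr[1]); print(nm,m.sum(),X[m].mean(0).round(4),cv2.minAreaRect(X[m][:,:2].astype(np.float32)*1000))
E
python3 m1.py
```

```text
[0.51343268 0.18966712 0.03      ] [ 0.64215638 -0.18224752  0.075     ]
mid top [505.5 194.6] yaw 5.6 [] 13.57
mid scene [503.8 195.9] yaw 4.79 [] 18.34
jamb top [ 642.7 -190. ] yaw -11.03 [67.19441847] 12.07
jamb scene [ 640.9 -189.7] yaw -10.56 [65.87403917] 10.88
railtop 73 [0.5061 0.1937 0.0542] ((506.3456726074219, 193.86558532714844), (14.520710945129395, 56.8160514831543), 5.380798816680908)
jambtop 412 [ 0.667  -0.1904  0.0765] ((665.7623291015625, -189.42584228515625), (106.6227035522461, 66.77203369140625), 74.99091339111328)
```

```bash
python3 - <<'E'
from fit import *
o=bot.get_obs(); print(o["ee_pos"],o["tcp_rot"],o["q"],o["opening"],o["time"])
p=bot.camera("top")
for k in(20,30,40): print(k,fit(p,lambda v:lid(k),[.505,.195,.09]))
im=p["color"][...,::-1].copy()[190:250,205:340]; im=cv2.resize(im,None,fx=5,fy=5,interpolation=cv2.INTER_CUBIC)
T=pose([.505,.195,.09])
for part in lid()[2:]:
    for P,_ in part: cv2.polylines(im,[np.int32((proj(p,P@T[:3,:3].T+T[:3,3])-[205,190]+.5)*5)],True,(0,0,255),1)
cv2.imwrite("pics/conf.png",im)
E
```

```text
[ 0.2301554  -0.49952106  0.23126724] [-1.79997631e+02  2.07118344e-03  2.47396201e+01] [-6.52609385e+01  4.98035687e+00  1.00778883e+01  9.50999001e+01
 -2.07120653e-03  8.99994415e+01] 0.08542744983939646 1.3
20 (array([0.50541689, 0.19380291, 0.08859925]), np.float64(14.274531849188788))
30 (array([0.50545139, 0.19411932, 0.08906965]), np.float64(13.487538370520792))
40 (array([0.50526472, 0.19440264, 0.08855736]), np.float64(14.134845988312536))
```

View pics/conf.png

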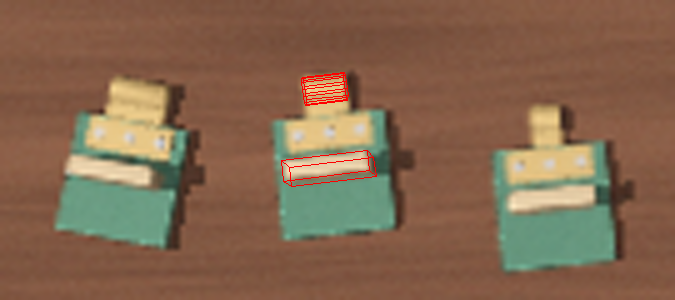

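The crop confirms it: the knuckle at full-picture (270,207) fits the 30 mm model best, with the wider one on its left and the narrower on its right. Moving over it now.

Request:
{"op": "play_rows", "data": {
  "targets": [
    {"grip": 0, "linear": [27.5, 69.5, 0], "delta_rot": [0, 0, 1.23]},
    {"grip": 0, "linear": [27.5, 69.5, 0], "delta_rot": [0, 0, 1.23]},
    {"grip": 0, "linear": [27.5, 69.5, 0], "delta_rot": [0, 0, 1.23]},
    {"grip": 0, "linear": [27.5, 69.5, 0], "delta_rot": [0, 0, 1.23]},
    {"grip": 0, "linear": [27.5, 69.5, 0], "delta_rot": [0, 0, 1.23]},
    {"grip": 0, "linear": [27.5, 69.5, 0], "delta_rot": [0, 0, 1.23]},
    {"grip": 0, "linear": [27.5, 69.5, 0], "delta_rot": [0, 0, 1.23]},
    {"grip": 0, "linear": [27.5, 69.5, 0], "delta_rot": [0, 0, 1.23]},
    {"grip": 0, "linear": [27.5, 69.5, 0], "delta_rot": [0, 0, 1.23]},
    {"grip": 0, "linear": [27.5, 69.5, 0], "delta_rot": [0, 0, 1.23]}
  ],
  "force": 60
}}

```text
time: 2.35
ee_pos: [0.4144, -0.0325, 0.2316]
tcp_rot: [179.9, 0.0, 95.3]
wrist_force: [2.2, -1.6, -0.2]
opening: 0.0853
grasp_force: 0.0
```

Request:
{"op": "play_rows", "data": {
  "targets": [
    {"grip": 0, "linear": [9.1, 23, 0]},
    {"grip": 0, "linear": [9.1, 23, 0]},
    {"grip": 0, "linear": [9.1, 23, 0]},
    {"grip": 0, "linear": [9.1, 23, 0]},
    {"grip": 0, "linear": [9.1, 23, -4]},
    {"grip": 0, "linear": [9.1, 23, -8]},
    {"grip": 0, "linear": [9.1, 23, -12]},
    {"grip": 0, "linear": [9.1, 23, -12]},
    {"grip": 0, "linear": [9.1, 23, -12]}
  ]
}}

```text
validation failed for argument at $.ta...
```

Request:
{"op": "play_rows", "data": {
  "targets": [
    {"grip": 0, "linear": [9.1, 23, 0], "delta_rot": [0, 0, 0]},
    {"grip": 0, "linear": [9.1, 23, 0], "delta_rot": [0, 0, 0]},
    {"grip": 0, "linear": [9.1, 23, 0], "delta_rot": [0, 0, 0]},
    {"grip": 0, "linear": [9.1, 23, 0], "delta_rot": [0, 0, 0]},
    {"grip": 0, "linear": [9.1, 23, -4], "delta_rot": [0, 0, 0]},
    {"grip": 0, "linear": [9.1, 23, -8], "delta_rot": [0, 0, 0]},
    {"grip": 0, "linear": [9.1, 23, -12], "delta_rot": [0, 0, 0]},
    {"grip": 0, "linear": [9.1, 23, -12], "delta_rot": [0, 0, 0]},
    {"grip": 0, "linear": [9.1, 23, -12], "delta_rot": [0, 0, 0]}
  ]
}}

```text
time: 3.25
ee_pos: [0.505, 0.1952, 0.1122]
tcp_rot: [-180.0, 0.0, 95.2]
wrist_force: [0.3, -0.0, 0.8]
opening: 0.0852
grasp_force: 0.0
```

Request:
{"op": "play_rows", "data": {
  "targets": [
    {"grip": 0, "linear": [0, 0, -3], "delta_rot": [0, 0, 0]},
    {"grip": 0, "linear": [0, 0, -6], "delta_rot": [0, 0, 0]},
    {"grip": 0, "linear": [0, 0, -8], "delta_rot": [0, 0, 0]},
    {"grip": 0, "linear": [0, 0, -8.9], "delta_rot": [0, 0, 0]},
    {"grip": 255, "linear": [0, 0, -8.9], "delta_rot": [0, 0, 0]},
    {"grip": 255, "linear": [0, 0, -8.9], "delta_rot": [0, 0, 0]},
    {"grip": 255, "linear": [0, 0, -8.9], "delta_rot": [0, 0, 0]},
    {"grip": 255, "linear": [0, 0, -8.9], "delta_rot": [0, 0, 0]},
    {"grip": 255, "linear": [0, 0, -8.9], "delta_rot": [0, 0, 0]},
    {"grip": 255, "linear": [0, 0, -8.9], "delta_rot": [0, 0, 0]}
  ],
  "force": 60
}}

```text
time: 4.25
ee_pos: [0.5055, 0.1956, 0.0232]
tcp_rot: [179.9, -0.0, 95.2]
wrist_force: [-0.8, -0.2, 5.5]
opening: 0.0129
grasp_force: 59.2
```

Request:
{"op": "play_rows", "data": {
  "targets": [
    {"grip": 255, "linear": [0, 0, 2], "delta_rot": [0, 0, 0]},
    {"grip": 255, "linear": [0, 0, 5], "delta_rot": [0, 0, 0]},
    {"grip": 255, "linear": [0, 0, 9], "delta_rot": [0, 0, 0]},
    {"grip": 255, "linear": [0, 0, 13], "delta_rot": [0, 0, 0]},
    {"grip": 255, "linear": [0, 0, 15], "delta_rot": [0, 0, 0]},
    {"grip": 255, "linear": [0, 0, 15], "delta_rot": [0, 0, 0]},
    {"grip": 255, "linear": [0, 0, 15], "delta_rot": [0, 0, 0]}
  ]
}}

```text
time: 4.95
ee_pos: [0.5049, 0.1953, 0.171]
tcp_rot: [-179.9, 0.0, 95.2]
wrist_force: [-0.2, 0.1, -3.8]
opening: 0.0132
grasp_force: 59.2
```

Request:
{"op": "play_rows", "data": {
  "targets": [
    {"grip": 255, "linear": [1, -4, 0], "delta_rot": [0, 0, -0.03]},
    {"grip": 255, "linear": [2, -9, 0], "delta_rot": [0, 0, -0.07]},
    {"grip": 255, "linear": [3, -14, 0], "delta_rot": [0, 0, -0.11]},
    {"grip": 255, "linear": [4, -19, 0], "delta_rot": [0, 0, -0.15]},
    {"grip": 255, "linear": [5, -24, 0], "delta_rot": [0, 0, -0.19]},
    {"grip": 255, "linear": [6, -29, 0], "delta_rot": [0, 0, -0.23]},
    {"grip": 255, "linear": [7, -33.5, 0], "delta_rot": [0, 0, -0.26]},
    {"grip": 255, "linear": [7.8, -36.5, 0], "delta_rot": [0, 0, -0.28]},
    {"grip": 255, "linear": [7.8, -37.4, 0], "delta_rot": [0, 0, -0.28]},
    {"grip": 255, "linear": [7.8, -37.4, 0], "delta_rot": [0, 0, -0.28]}
  ]
}}

```text
time: 5.95
ee_pos: [0.5822, -0.1795, 0.1697]
tcp_rot: [-179.8, -0.0, 79.1]
wrist_force: [1.3, 0.4, -3.7]
opening: 0.0132
grasp_force: 59.3
```

```bash
cat > m2.py <<'E'
import sys
from fit import *
o=bot.get_obs(); e=o["ee_pos"]; print(o["time"],e.round(4) if hasattr(e,'round') else e,o["tcp_rot"],o["grasp_force"],o["wrist_force"])
P={n:bot.camera(n) for n in("top","scene")}
z=e[2]-.0235
for n,p in P.items():
    im=p["color"][...,::-1]; 
    c=proj(p,[.6,-.18,.1])[0].astype(int)
    cv2.imwrite(f"pics/{n}_{sys.argv[1]}.png",cv2.resize(im[c[1]-45:c[1]+45,c[0]-55:c[0]+55],None,fx=5,fy=5,interpolation=cv2.INTER_CUBIC))
a=cv2.imread(f"pics/top_{sys.argv[1]}.png");b=cv2.imread(f"pics/scene_{sys.argv[1]}.png")
cv2.imwrite(f"pics/both_{sys.argv[1]}.png",cv2.resize(np.hstack([a,b]),(800,327)))
np.save("/tmp/x.npy",0)
E
python3 m2.py a
```

```text
5.95 [ 0.5822 -0.1795  0.1697] [-1.79775261e+02 -2.44539807e-02  7.90703291e+01] 59.26529824733734 [ 1.29062178  0.40599691 -3.73362705]
```

View pics/both_a.png

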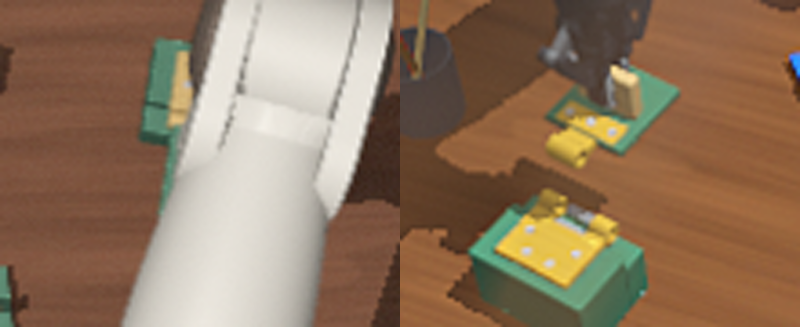

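The scene view shows the lid held level by its rail, knuckle at crop (570,145) above and in front of the jamb gap at (585,215). The top view is blocked by the arm, so I'll refit the held lid in the scene picture.

```bash
cat > m3.py <<'E'
from fit import *
o=bot.get_obs(); e=np.array(o["ee_pos"]); yaw=np.radians(o["tcp_rot"][2]-90)
p=bot.camera("scene"); z0=e[2]-.0232
hsv=cv2.cvtColor(p["color"],cv2.COLOR_RGB2HSV); ok=(hsv[...,1]>70)
def run(free,z0=z0):
    mk=[lid()[i] for i in(0,1,2)]
    def Tf(v):
        T=pose([v[0],v[1],v[2]],v[3]); c,s=np.cos(v[4]),np.sin(v[4]); T[:3,:3]=T[:3,:3]@np.array([[c,0,s],[0,1,0],[-s,0,c]]); return T
    v0=np.array([e[0],e[1],yaw,z0,0.]); st=np.array([.004,.004,.05,.003,.05])
    W=np.vstack([f[0] for g in mk for f in g])@Tf(v0)[:3,:3].T+Tf(v0)[:3,3]; q=proj(p,W)
    win=np.r_[np.floor(q.min(0)-4),np.ceil(q.max(0)+4)].astype(int)
    img=p["color"][win[1]:win[3],win[0]:win[2]].astype(float).reshape(-1,3); w=ok[win[1]:win[3],win[0]:win[2]].copy()
    # drop gripper and the rail region
    rp=(proj(p,np.vstack([f[0] for f in bfaces(-12,12,-34,34,14,70)])@Tf(v0)[:3,:3].T+Tf(v0)[:3,3])-win[:2]).astype(np.int32)
    mm=np.zeros(w.shape,np.uint8); cv2.fillConvexPoly(mm,cv2.convexHull(rp),1); w&=mm==0; w=cv2.erode(w.astype(np.uint8),np.ones((2,2))).ravel()>0
    def cost(d):
        v=v0.copy(); v[free]+=d
        C=cov(render(p,mk,Tf(v),win))[w]; r=img[w]-C@np.linalg.lstsq(C,img[w],rcond=None)[0]
        return np.sqrt((np.clip(np.abs(r),0,60)**2).mean())
    d=np.zeros(len(free))
    for sc in(1,.5,.3):
        r=minimize(cost,d,method="Nelder-Mead",options=dict(initial_simplex=np.vstack([d,d+np.diag(st[free]*sc)])-st[free]*sc*.25,xatol=1e-5,fatol=1e-4,maxiter=300)); d=r.x
    v=v0.copy(); v[free]+=d; T=Tf(v); b=T@[.06,0,.01,1]
    print(free,"lid",(T[:3,3]*1e3).round(1),"yaw",np.degrees(v[2]).round(2),"pitch",np.degrees(v[4]).round(2),"bore",(b[:3]*1e3).round(1),"cost",round(r.fun,2),w.sum())
    return b[:3]
print("tcp",(e*1e3).round(1),np.degrees(yaw).round(2),"F",np.round(o["wrist_force"],1),round(o["grasp_force"],1),o["time"])
for f in([0,1],[0,1,2],[0,1,3],[0,1,2,3,4]): b=run(f)
X,u,v=cloud(p); m=(np.hypot(*(X[:,:2]-e[:2]).T)<.055)&(abs(X[:,2]-z0-.014)<.012); print("board top depth z",np.median(X[m,2]),m.sum(),"expect",z0+.014)
E
python3 m3.py; python3 - <<'E'
from fit import *
p=bot.camera("scene"); print(fit(p,lambda v:jamb(v[3]),[.642,-.19,-.185,66],m=4))
X,u,v=cloud(p); m=(np.hypot(X[:,0]-.69,X[:,1]+.2)<.03)&(X[:,2]>.05)&(X[:,2]<.1);print(np.median(X[m,2]),m.sum())
E
```

```text
tcp [ 582.6 -177.6  171. ] -10.8 F [-0.   0.1 -3. ] 59.3 6.05
[0, 1] lid [ 578.9 -177.7  147.8] yaw -10.8 pitch 0.0 bore [ 637.9 -188.9  157.8] cost 17.02 1218
[0, 1, 2] lid [ 579.7 -179.7  147.8] yaw -7.95 pitch 0.0 bore [ 639.1 -188.   157.8] cost 16.92 1218
[0, 1, 3] lid [ 579.7 -177.7  147.8] yaw -10.8 pitch 0.0 bore [ 638.7 -188.9  157.8] cost 17.0 1218
[0, 1, 2, 3, 4] lid [ 578.8 -180.1  146.1] yaw -9.09 pitch 0.42 bore [ 638.1 -189.6  155.7] cost 16.88 1218
board top depth z 0.16227713530087862 427 expect 0.16175190352555435
(array([ 0.64102986, -0.18969411, -0.18074865, 65.39355699]), np.float64(18.440948897381674))
0.07658368285723094 268
```

Request:
{"op": "play_rows", "data": {
  "targets": [
    {"grip": 255, "linear": [0.15, -0.07, -1.5], "delta_rot": [0, 0, 0]},
    {"grip": 255, "linear": [0.15, -0.07, -3.5], "delta_rot": [0, 0, 0]},
    {"grip": 255, "linear": [0.15, -0.07, -5], "delta_rot": [0, 0, 0]},
    {"grip": 255, "linear": [0.15, -0.07, -5.6], "delta_rot": [0, 0, 0]},
    {"grip": 255, "linear": [0.15, -0.07, -5.6], "delta_rot": [0, 0, 0]},
    {"grip": 255, "linear": [0.15, -0.07, -5.6], "delta_rot": [0, 0, 0]}
  ]
}}

```text
time: 6.75
ee_pos: [0.5848, -0.1792, 0.1168]
tcp_rot: [180.0, 0.0, 79.2]
wrist_force: [-0.2, -0.3, -2.3]
opening: 0.0132
grasp_force: 59.2
```

```bash
python3 m3.py; python3 m2.py b; python3 -c "
import cv2;a=cv2.imread('pics/scene_b.png');cv2.imwrite('pics/sb.png',cv2.resize(a[100:,100:500],None,fx=1.6,fy=1.6,interpolation=cv2.INTER_CUBIC))"
```

```text
tcp [ 584.8 -179.2  116.8] -10.82 F [-0.2 -0.3 -2.3] 59.2 6.75
[0, 1] lid [ 584.4 -179.1   93.6] yaw -10.82 pitch 0.0 bore [ 643.3 -190.4  103.6] cost 19.66 1080
[0, 1, 2] lid [ 583.5 -180.1   93.6] yaw -9.31 pitch 0.0 bore [ 642.7 -189.8  103.6] cost 19.56 1080
[0, 1, 3] lid [ 582.8 -179.8   92.4] yaw -10.82 pitch 0.0 bore [ 641.7 -191.   102.4] cost 19.63 1080
[0, 1, 2, 3, 4] lid [ 582.1 -181.1   92.7] yaw -9.4 pitch 1.19 bore [ 641.5 -191.   101.5] cost 19.54 1080
board top depth z 0.1084018409560128 405 expect 0.10763593072360694
6.8 [ 0.585  -0.1793  0.1172] [1.79924891e+02 7.07975454e-03 7.91771498e+01] 59.236886501312256 [-0.01740017 -0.4986619  -2.88377465]
```

View pics/sb.png

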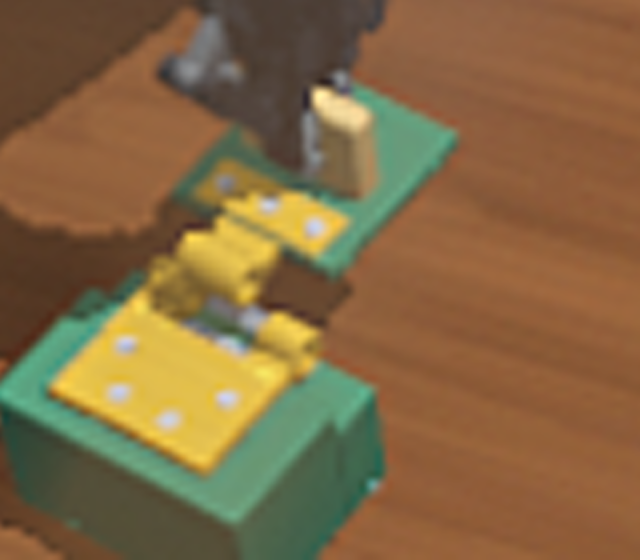

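The knuckle now sits just above the gap, at crop (230,265) between the fixed knuckles at (170,285) and (290,340). I'll nudge it slightly and lower it into the gap.

Request:
{"op": "play_rows", "data": {
  "targets": [
    {"grip": 255, "linear": [-0.1, 0.04, 0], "delta_rot": [0, 0, 0]},
    {"grip": 255, "linear": [-0.1, 0.04, -0.5], "delta_rot": [0, 0, 0]},
    {"grip": 255, "linear": [-0.1, 0.04, -1], "delta_rot": [0, 0, 0]},
    {"grip": 255, "linear": [-0.1, 0.04, -1.4], "delta_rot": [0, 0, 0]},
    {"grip": 255, "linear": [-0.1, 0.04, -1.6], "delta_rot": [0, 0, 0]},
    {"grip": 255, "linear": [-0.1, 0.04, -1.6], "delta_rot": [0, 0, 0]}
  ]
}}

```text
time: 7.5
ee_pos: [0.5834, -0.1788, 0.0997]
tcp_rot: [-179.9, -0.0, 79.2]
wrist_force: [0.6, -0.2, -3.1]
opening: 0.0129
grasp_force: 59.2
```

```bash
python3 m3.py; python3 m2.py c; python3 -c "
import cv2;a=cv2.imread('pics/scene_c.png');cv2.imwrite('pics/sc.png',cv2.resize(a[100:,100:500],None,fx=1.6,fy=1.6,interpolation=cv2.INTER_CUBIC))"
```

```text
tcp [ 583.4 -178.8   99.7] -10.83 F [ 0.6 -0.2 -3.1] 59.2 7.5
[0, 1] lid [ 581.8 -179.1   76.5] yaw -10.83 pitch 0.0 bore [ 640.7 -190.3   86.5] cost 22.64 1135
[0, 1, 2] lid [ 581.3 -180.1   76.5] yaw -9.27 pitch 0.0 bore [ 640.5 -189.8   86.5] cost 22.59 1135
[0, 1, 3] lid [ 581.8 -179.    76.5] yaw -10.83 pitch 0.0 bore [ 640.8 -190.3   86.5] cost 22.64 1135
[0, 1, 2, 3, 4] lid [ 580.7 -180.3   76.3] yaw -10.03 pitch 1.72 bore [ 640.1 -190.8   84.5] cost 22.57 1135
board top depth z 0.09084837614110475 398 expect 0.0904920138570786
7.55 [ 0.5835 -0.1789  0.1001] [-1.79978214e+02 -2.04672707e-03  7.91712106e+01] 59.239819049835205 [-0.28812815 -0.19042078 -3.7628604 ]
```

View pics/sc.png

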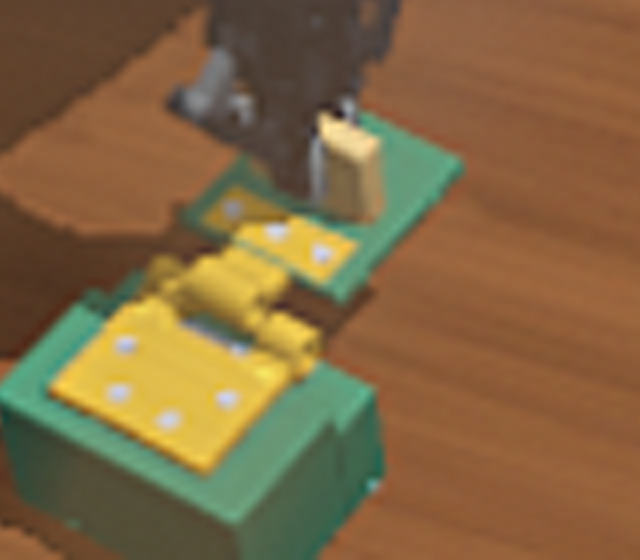

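It has entered the gap without touching (no wrist force beyond the lid's weight). Lowering it toward the seat.

Request:
{"op": "play_rows", "data": {
  "targets": [
    {"grip": 255, "linear": [0, 0, -0.3], "delta_rot": [0, 0, 0]},
    {"grip": 255, "linear": [0, 0, -0.6], "delta_rot": [0, 0, 0]},
    {"grip": 255, "linear": [0, 0, -0.8], "delta_rot": [0, 0, 0]},
    {"grip": 255, "linear": [0, 0, -1.0], "delta_rot": [0, 0, 0]},
    {"grip": 255, "linear": [0, 0, -1.1], "delta_rot": [0, 0, 0]},
    {"grip": 255, "linear": [0, 0, -1.1], "delta_rot": [0, 0, 0]},
    {"grip": 255, "linear": [0, 0, -1.1], "delta_rot": [0, 0, 0]}
  ]
}}

```text
time: 8.35
ee_pos: [0.5837, -0.1789, 0.0894]
tcp_rot: [180.0, 0.0, 79.2]
wrist_force: [-0.3, 0.2, -4.3]
opening: 0.013
grasp_force: 59.2
```

Request:
{"op": "play_rows", "data": {
  "targets": [
    {"grip": 255, "linear": [0, 0, -0.05], "delta_rot": [0, 0, 0]},
    {"grip": 255, "linear": [0, 0, -0.1], "delta_rot": [0, 0, 0]},
    {"grip": 255, "linear": [0, 0, -0.15], "delta_rot": [0, 0, 0]},
    {"grip": 255, "linear": [0, 0, -0.15], "delta_rot": [0, 0, 0]},
    {"grip": 255, "linear": [0, 0, -0.15], "delta_rot": [0, 0, 0]}
  ]
}}

```text
time: 8.85
ee_pos: [0.5839, -0.179, 0.088]
tcp_rot: [180.0, 0.0, 79.2]
wrist_force: [1.0, -0.7, -2.2]
opening: 0.0133
grasp_force: 59.6
```

```bash
python3 m3.py
```

```text
tcp [ 583.9 -179.    88. ] -10.83 F [ 1.  -0.7 -2.2] 59.6 8.85
[0, 1] lid [ 582.5 -179.7   64.8] yaw -10.83 pitch 0.0 bore [ 641.4 -191.    74.8] cost 25.66 1141
[0, 1, 2] lid [ 582.3 -181.2   64.8] yaw -8.72 pitch 0.0 bore [ 641.6 -190.3   74.8] cost 25.59 1141
[0, 1, 3] lid [ 583.9 -180.2   64.8] yaw -10.83 pitch 0.0 bore [ 642.8 -191.5   74.8] cost 25.67 1141
[0, 1, 2, 3, 4] lid [ 581.7 -181.8   64. ] yaw -9.49 pitch 2.2 bore [ 641.2 -191.7   71.7] cost 25.51 1141
board top depth z 0.07935090134362288 387 expect 0.07882858086890486
```

Request:
{"op": "play_rows", "data": {
  "targets": [
    {"grip": 255, "linear": [0, 0, -0.05], "delta_rot": [0, 0, 0]},
    {"grip": 255, "linear": [0, 0, -0.1], "delta_rot": [0, 0, 0]},
    {"grip": 255, "linear": [0, 0, -0.1], "delta_rot": [0, 0, 0]},
    {"grip": 255, "linear": [0, 0, -0.1], "delta_rot": [0, 0, 0]}
  ]
}}

```text
time: 9.3
ee_pos: [0.584, -0.179, 0.0875]
tcp_rot: [179.9, 0.0, 79.2]
wrist_force: [1.1, 0.5, 5.8]
opening: 0.0132
grasp_force: 60.6
```

```bash
python3 m3.py; python3 m2.py d; python3 -c "
import cv2;a=cv2.imread('pics/scene_d.png');cv2.imwrite('pics/sd.png',cv2.resize(a[100:,100:500],None,fx=1.6,fy=1.6,interpolation=cv2.INTER_CUBIC))"
```

```text
tcp [ 584.  -179.    87.5] -10.83 F [1.1 0.5 5.8] 60.6 9.3
[0, 1] lid [ 584.  -179.6   64.3] yaw -10.83 pitch 0.0 bore [ 642.9 -190.9   74.3] cost 25.51 1144
[0, 1, 2] lid [ 582.5 -181.    64.3] yaw -8.83 pitch 0.0 bore [ 641.8 -190.2   74.3] cost 25.46 1144
[0, 1, 3] lid [ 582.8 -180.1   64.4] yaw -10.83 pitch 0.0 bore [ 641.7 -191.3   74.4] cost 25.52 1144
[0, 1, 2, 3, 4] lid [ 582.2 -180.8   64.4] yaw -9.52 pitch 2.11 bore [ 641.7 -190.8   72.2] cost 25.39 1144
board top depth z 0.07904636090896355 385 expect 0.07833869076148635
9.35 [ 0.584  -0.179   0.0875] [1.79923132e+02 8.36307765e-03 7.91737749e+01] 60.55659770965576 [0.44403832 0.78783895 6.52395342]
```

View pics/sd.png

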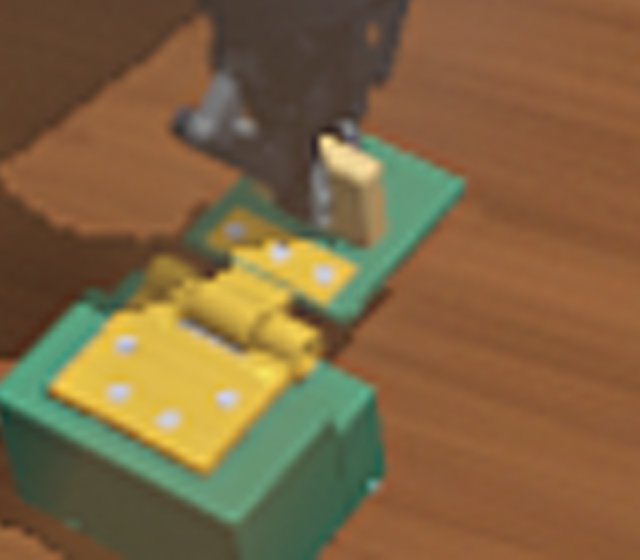

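The lid knuckle lies level in line with both fixed knuckles (crop (230,305)), seated with about 9 N of press and almost no sideways force. Handing it in.

```bash
python3 -c "
from workcell import bot
print(bot.job_done())"
```

```text
the job is handed in; nothing more can be done
None
```

I handed the job in at about 9.4 s of the 40 s: lid_mid (the 30 mm knuckle) is seated in the jamb gap, level, in line with both fixed knuckles and gripped with about 60 N; no verdict came back.

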